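# Refill the guests' stain-care tray in reverse order

### The arm

A 6-joint arm with a two-finger parallel gripper is mounted at the origin on the work surface. World frame = base frame: x ahead of the robot, y to its left, z up, the work surface at z = 0. Lengths are in mm, angles in rad, forces in N, time in s.
With the tool pointing down it reaches from about 275 to 1000 mm from the base axis. Payload 8.4 kg.
Tool frame: the origin (TCP) lies on the centre line of the jaws, within the pads' length; the fingertips stand 25 mm ahead of it and the grasp point (between the pads) lies 6 mm ahead of it; z points along the fingers, y is the line along which they close (so a half turn about z gives the same grasp; the last joint's range is limited). The gripper opens to 85 mm and grips with 20 to 120 N. Pads are 22 mm wide; open, the fingers measure 114 mm over their backs; the gripper's body (76 mm by 85 mm) begins 54 mm behind the grasp point. The pads swing forward as they close: fully open they stand 13 mm farther back than shut.
Start: joints at [1.238, 0.353, 1.633, -0, 1.155, -0.002], TCP at [202.998, 591.117, 228.181] pointing down, gripper open.
Joint ranges: [-2.63, 2.63], [-0.92, 2.1], [0.06, 2.66], [-1.3, 4.44], [0, 2.69], [-3.02, 3.02]. Speed limits (rad/s): [2.22, 2.22, 2.79, 3.14, 3.14, 3.14].

### API

Orientations are given as [roll, pitch, yaw] about the fixed x, y, z axes, in that order (R = Rz(yaw) Ry(pitch) Rx(roll)).
In Python, from rig import r gives the robot as it stands.
- The arm moves only by the shell command python3 -m jog 'ROWS' [FORCE]. ROWS is JSON, a list of rows, each a list of 3 entries, a list of its own where there are three numbers: the turn, a rotation vector about the tool's x, y, z in rad, then the shift along the tool's x, y, z in m, then the opening, from -1 (shut) to 1 (fully open). In form: [[[rx, ry, rz], [x, y, z], gripper], ...]. A call has 1 to 12 rows; each row shifts and turns the commanded pose from where the row before left it, along the tool's axes as they then stand; what a row does not reach is not made up. A row lasts 1/10 s, in which the tool goes at most 50 mm and 8.59 degrees, less where a joint would pass 70% of its speed; a pose out of reach is approached as far as the arm can. A call with a gripper value outside its range is refused whole. The fingers move at their own pace and stop on an object; FORCE is the grip in N (left out, the last holds). Time passes only in rows, so rows that do not move let the fingers close. It gives the time, the measured TCP pose, the force, the opening and the grip force at its end, in the units of the state.
- r.sense(): the state, without advancing time (a new reading comes with each control period).
- r.grab_frame(name): name is "scene" or "top"; returns the picture (384x512x3 uint8, red, green, blue); there is no depth.
- r.camera_params(name): a dict with "fx", "fy", "cx", "cy" (pixels), "k1" (the pictures are not rectified: a ray, as slopes to the right and down, at radius r is drawn at 1 + k1 r^2 times it, then the intrinsics apply), "rvec" (rotation vector, rad) and "tvec" (3), from world to camera coordinates, as OpenCV has them. Camera axes: x right, y down, z forward; pixel columns grow to the right and rows downward; lengths in mm; the calibration is good to about 2 mm. A picture is of the moment at which its call begins. camera_params takes no time and is no camera call.
- r.sign_off(): hands the job in; it is judged then, once.
The state is a dict: "clock": time; "qpos": joint angles; "qvel": joint speeds; "joint_efforts": joint torques, N m; "eef_pos": TCP position; "tcp_rot": TCP orientation; "contact_force": force on the tool from outside, world axes, zero at the start; "wrist_torque": the same for the moment, N m; "opening": opening from 0.0 (shut) to 1.0 (fully open); "grasp_force": force on a finger pad.
Only numpy, scipy, OpenCV 4.12 (cv2) and the standard library are available. Lean on these libraries where they do the work, as an engineer would, in place of code of your own. Each camera call takes 0.05 s, during which the arm holds its last target. There are 200 camera calls.

### The job

Move the four stain-care bottles from the wooden tray with the rubber mats into the empty aluminium tray, one to a compartment, upright and in the reverse order: seen from the robot, the bottle that is now at the left end goes to the right end, the second from the left becomes the second from the right, and so on, so that guests across the counter find them in the order in which the staff had them. Set each bottle down on the tray's floor rather than dropping it, do not tip any over, and leave the cup, brush and clothes peg on the counter beyond the trays where they are.

Things in the scene. Friction and masses are not known exactly. Their poses are not given: they have to be found in the camera images.
- tall: Tallest bottle: slim, round, white plastic, 44 mm diameter straight up to 110 mm, then a shoulder and a narrow grey cap (26 mm diameter); 135 mm high, about 0.2 kg. Loose; starts on its mat in a random compartment of the stock tray, base 8 mm above the counter. Origin: centre of its underside, z up.
- jar: Widest and lowest: round amber jar with white lid and paper band, 54 mm diameter over its whole height of 88 mm, about 0.3 kg. Loose; starts on its mat in a random compartment of the stock tray, base 8 mm above the counter. Origin: centre of its underside, z up.
- square: Square white plastic bottle: body 42 x 42 x 78 mm high, black round cap (26 mm diameter) up to 100 mm, about 0.18 kg. x and y are normal to its flat sides, within 0.15 rad of the tray's. Loose; starts on its mat in a random compartment of the stock tray, base 8 mm above the counter. Origin: centre of its underside, z up.
- can: Plain aluminium spray can, 48 mm diameter straight up to 90 mm, then a white cap (38 mm) to 110 mm, about 0.22 kg. Loose; starts on its mat in a random compartment of the stock tray, base 8 mm above the counter. Origin: centre of its underside, z up.
- stock_tray: Fixed light wooden tray holding the bottles; 302 (y) x 80 mm (x). Four compartments 70 mm square in a row, centres at x = 0, y = +111, +37, -37, -111 mm, a rubber mat in each. Floor 5 mm, wall tops 22 mm above the counter, walls 4 mm. Origin: centre of underside; at yaw 0 x points away from the robot, y to its left; yaw within 0.25 rad. On the robot's left or right.
- guest_tray: Fixed bare aluminium tray, empty, on the other side. Same sizes, origin and axes: 302 (y) x 80 mm (x), four compartments 70 mm square, centres at x = 0, y = +111, +37, -37, -111 mm (the robot's left to right), floor 5 mm and wall tops 22 mm above the counter, walls 4 mm, yaw within 0.25 rad. No mats.
- mat_tall: Black rubber mat, 66 x 66 x 3 mm, fixed on the floor of the stock tray compartment in which the tall bottle starts; it stays there and so marks that bottle's first place. Origin: centre of its underside, 5 mm above the counter; axes as the tray's.
- mat_jar: Black rubber mat, 66 x 66 x 3 mm, fixed on the floor of the stock tray compartment in which the jar starts; it stays there and so marks that bottle's first place. Origin: centre of its underside, 5 mm above the counter; axes as the tray's.
- mat_square: Black rubber mat, 66 x 66 x 3 mm, fixed on the floor of the stock tray compartment in which the square bottle starts; it stays there and so marks that bottle's first place. Origin: centre of its underside, 5 mm above the counter; axes as the tray's.
- mat_can: Black rubber mat, 66 x 66 x 3 mm, fixed on the floor of the stock tray compartment in which the can starts; it stays there and so marks that bottle's first place. Origin: centre of its underside, 5 mm above the counter; axes as the tray's.
There are look-alikes about, which are no part of the job. Leave any pink or yellow look-alike of the can alone. Leave any purple look-alike of the jar alone.

How it is judged (in metres and radians):
At the end, for the whole second after the job is handed in: Each bottle stands free in the guest tray compartment that mirrors its first one in the stock tray (y = +111 to -111 mm, +37 to -37 and so on): base within 16 mm of its centre in x and y and 4 mm of the floor, leaning under 0.08 rad, at rest, untouched by the fingers (((y of mat_tall in the frame of stock_tray between 0.101 and 0.121 m and y of tall in the frame of guest_tray between -0.127 and -0.095 m) or (y of mat_tall in the frame of stock_tray between 0.027 and 0.047 m and y of tall in the frame of guest_tray between -0.053 and -0.021 m) or (y of mat_tall in the frame of stock_tray between -0.047 and -0.027 m and y of tall in the frame of guest_tray between 0.021 and 0.053 m) or (y of mat_tall in the frame of stock_tray between -0.121 and -0.101 m and y of tall in the frame of guest_tray between 0.095 and 0.127 m)) and x of tall in the frame of guest_tray between -0.016 and 0.016 m and z of tall in the frame of guest_tray between 0.001 and 0.009 m and angle between each of tall, jar, square, can's own z axis and vertical below 0.08 rad and linear speed of each of tall, jar, square, can below 0.02 m/s and angular speed of each of tall, jar, square, can below 0.2 rad/s and contact force between the fingers and tall below 0.1 N and ((y of mat_jar in the frame of stock_tray between 0.101 and 0.121 m and y of jar in the frame of guest_tray between -0.127 and -0.095 m) or (y of mat_jar in the frame of stock_tray between 0.027 and 0.047 m and y of jar in the frame of guest_tray between -0.053 and -0.021 m) or (y of mat_jar in the frame of stock_tray between -0.047 and -0.027 m and y of jar in the frame of guest_tray between 0.021 and 0.053 m) or (y of mat_jar in the frame of stock_tray between -0.121 and -0.101 m and y of jar in the frame of guest_tray between 0.095 and 0.127 m)) and x of jar in the frame of guest_tray between -0.016 and 0.016 m and z of jar in the frame of guest_tray between 0.001 and 0.009 m and contact force between the fingers and jar below 0.1 N and ((y of mat_square in the frame of stock_tray between 0.101 and 0.121 m and y of square in the frame of guest_tray between -0.127 and -0.095 m) or (y of mat_square in the frame of stock_tray between 0.027 and 0.047 m and y of square in the frame of guest_tray between -0.053 and -0.021 m) or (y of mat_square in the frame of stock_tray between -0.047 and -0.027 m and y of square in the frame of guest_tray between 0.021 and 0.053 m) or (y of mat_square in the frame of stock_tray between -0.121 and -0.101 m and y of square in the frame of guest_tray between 0.095 and 0.127 m)) and x of square in the frame of guest_tray between -0.016 and 0.016 m and z of square in the frame of guest_tray between 0.001 and 0.009 m and contact force between the fingers and square below 0.1 N and ((y of mat_can in the frame of stock_tray between 0.101 and 0.121 m and y of can in the frame of guest_tray between -0.127 and -0.095 m) or (y of mat_can in the frame of stock_tray between 0.027 and 0.047 m and y of can in the frame of guest_tray between -0.053 and -0.021 m) or (y of mat_can in the frame of stock_tray between -0.047 and -0.027 m and y of can in the frame of guest_tray between 0.021 and 0.053 m) or (y of mat_can in the frame of stock_tray between -0.121 and -0.101 m and y of can in the frame of guest_tray between 0.095 and 0.127 m)) and x of can in the frame of guest_tray between -0.016 and 0.016 m and z of can in the frame of guest_tray between 0.001 and 0.009 m and contact force between the fingers and can below 0.1 N).
It fails at once if a bottle is tipped over (leans more than 0.6 rad) (angle between any of tall, jar, square, can's own z axis and vertical above 0.6 rad).
It fails at once if a bottle is dropped (moves faster than 0.6 m/s, as after a fall of about 18 mm, out of the fingers) ((linear speed of tall above 0.6 m/s and contact force between the fingers and tall below 0.05 N) or (linear speed of jar above 0.6 m/s and contact force between the fingers and jar below 0.05 N) or (linear speed of square above 0.6 m/s and contact force between the fingers and square below 0.05 N) or (linear speed of can above 0.6 m/s and contact force between the fingers and can below 0.05 N)).
It fails at once if the cup, brush or clothes peg is moved by more than 30 mm (distance of any of dosing_cup, lint_brush, clothes_peg from where it was at the start of the episode above 0.03 m).
It also fails if it takes over 96 s, if anything falls off the work surface, if the arm or the gripper's body presses on something with over 40 N, if the wrist force passes 120 N, or if a joint passes its speed limit or range.

## Working session

There is one attempt and no reset: what is moved stays moved. The work goes in short steps, Python scripts to look and compute and a shell command to move; the robot and the scene stay as the last step left them, time stands still between calls to the robot, and variables do not carry over. Pictures are saved under pics/ and viewed, at most 14 in all, crops included, and the job is handed in when it is done.

```bash
ls; mkdir -p pics; python3 - <<'E'
from rig import r
import cv2
for n in("scene","top"):
    im=r.grab_frame(n); cv2.imwrite(f"pics/{n}0.png",im[:,:,::-1]); print(n,r.camera_params(n))
print(r.sense())
E
```

```text
pics
scene {'fx': 355.850631128206, 'fy': 355.850631128206, 'cx': 253.89828661906589, 'cy': 192.2893677345306, 'k1': -0.019441051623786086, 'rvec': array([ 1.09645033,  2.32573994, -1.06017472]), 'tvec': array([ 363.77146349, -246.98595183, 1082.30313167])}
top {'fx': 352.1837514292305, 'fy': 352.1837514292305, 'cx': 253.61811991643515, 'cy': 196.96977401099699, 'k1': -0.06873955194529398, 'rvec': array([ 2.19377975, -2.15151438,  0.13880766]), 'tvec': array([-11.74469741, 563.56649026, 732.57485948])}
{'clock': 0.1, 'qpos': array([ 1.23758136e+00,  3.53599263e-01,  1.63405470e+00, -1.43801975e-05,
        1.15519389e+00, -2.37801903e-03]), 'qvel': array([-0.00161897, -0.00184061, -0.00116548, -0.00030321,  0.00070918,
       -0.00122035]), 'joint_efforts': array([ 1.13945848e-04, -6.06358480e+01, -3.42821145e+01, -6.82951031e-05,
        3.87469190e-03, -2.49322687e-05]), 'eef_pos': array([202.87316228, 590.70572505, 227.5261946 ]), 'tcp_rot': array([-3.14033742e+00,  1.01638342e-05,  2.81076152e+00]), 'contact_force': array([-0.45131744,  0.45087162, -0.69193116]), 'wrist_torque': array([-0.07486316, -0.0156734 ,  0.00787274]), 'grasp_force': 0.0, 'opening': 1.001168741283078}
```

View pics/top0.png

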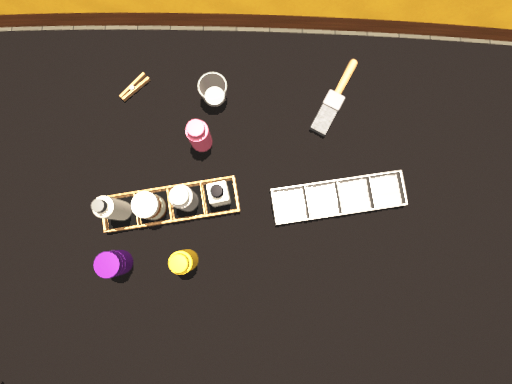

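View pics/scene0.png

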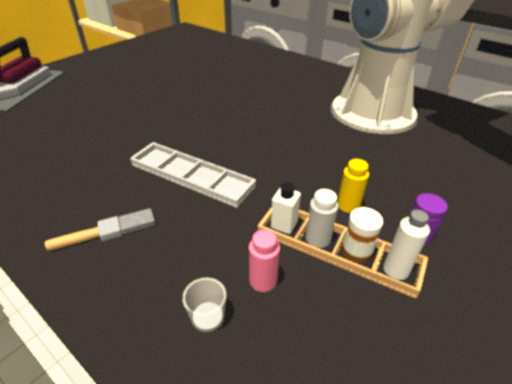

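Top view: the wooden tray is at columns 102–240, rows 178–232, holding from the left tall, jar, can and square. The aluminium tray is at columns 271–407, rows 171–224. Yellow, pink and purple look-alikes stand around the stock tray. I'll enlarge both trays.

```bash
python3 - <<'E'
import cv2
im=cv2.imread("pics/top0.png")
cv2.imwrite("pics/c1.png",cv2.resize(im[165:285,85:245],None,fx=5,fy=5,interpolation=cv2.INTER_CUBIC))
cv2.imwrite("pics/c2.png",cv2.resize(im[155:235,260:420],None,fx=5,fy=5,interpolation=cv2.INTER_CUBIC))
E
```

```text
(no output)
```

View pics/c1.png

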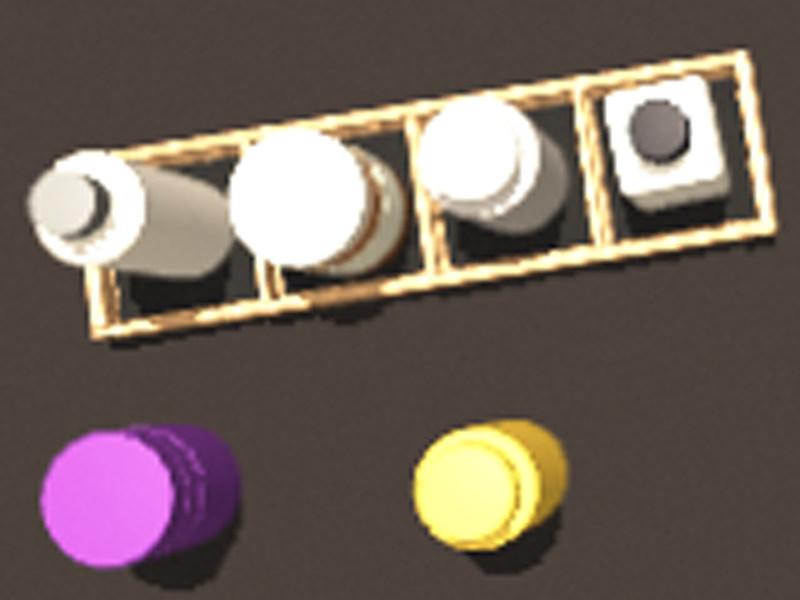

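View pics/c2.png

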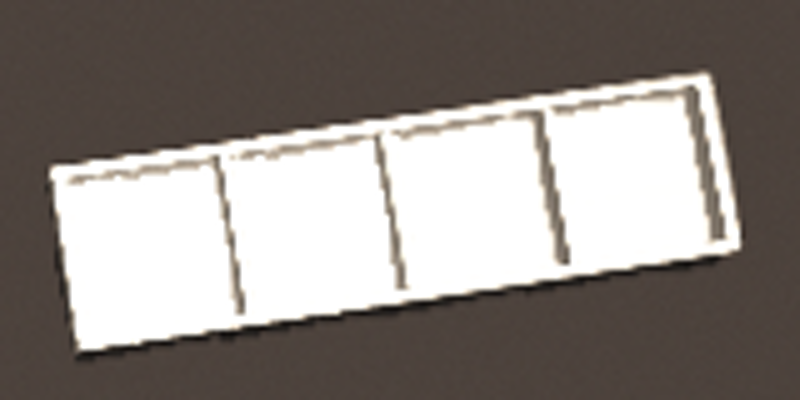

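Crop 1: bottle tops in crop pixels are tall cap (68,204), jar lid (297,197), can cap (471,150), square cap (659,131). The stock tray rim corners are (746,50), (775,232) and (92,338). Crop 2: the guest tray rim corners are (50,168), (710,72), (741,248) and (78,352).

```bash
cat > h.py <<'E'
import numpy as np,cv2
from scipy.optimize import least_squares
from scipy.spatial.transform import Rotation as R
from rig import r
def cam(n):
    p=r.camera_params(n);K=np.array([[p['fx'],0,p['cx']],[0,p['fy'],p['cy']],[0,0,1.]])
    return K,np.array([p['k1'],0,0,0.]),cv2.Rodrigues(p['rvec'])[0],p['tvec']
def w(px,z,n="top"):
    K,d,Rm,t=cam(n);u=cv2.undistortPoints(np.array([[px]],float),K,d)[0,0]
    ray=Rm.T@np.array([u[0],u[1],1]);c=-Rm.T@t
    return c+ray*(z-c[2])/ray[2]
def c1(x,y,o=(85,165)): return ((x+.5)/5-.5+o[0],(y+.5)/5-.5+o[1])
def c2(x,y): return c1(x,y,(260,155))
def rectfit(pts,model):
    f=lambda q:((np.array(model)@np.array([[np.cos(q[2]),np.sin(q[2])],[-np.sin(q[2]),np.cos(q[2])]])+q[:2])-pts).ravel()
    s=least_squares(f,[*np.mean(pts,0),0]);return s.x,s.fun
def T(q,x,y): return np.array([q[0]+x*np.cos(q[2])-y*np.sin(q[2]),q[1]+x*np.sin(q[2])+y*np.cos(q[2])])
E
python3 - <<'E'
from h import *
np.set_printoptions(precision=3,suppress=True)
K,d,Rm,t=cam("top");print("cam",-Rm.T@t)
S=[w(c1(*p),22)[:2] for p in[(746,50),(775,232),(92,338)]]
qs,e=rectfit(np.array(S),[(40,-151),(-40,-151),(-40,151)]);print(qs,e)
G=[w(c2(*p),22)[:2] for p in[(50,168),(710,72),(741,248),(78,352)]]
qg,e=rectfit(np.array(G),[(40,151),(40,-151),(-40,-151),(-40,151)]);print(qg,e)
for n,p,z,y in[("tall",(68,204),143,111),("jar",(297,197),96,37),("can",(471,150),118,-37),("square",(659,131),108,-111)]:
    print(n,w(c1(*p),z)[:2],"compartment",T(qs,0,y),"goal",T(qg,0,-y))
for n,p,z in[("purple",(108,498),88),("yellow",(467,491),110)]:print(n,w(c1(*p),z))
print("pink",w((196,128),110))
a=[w(c1(*p),86)[:2] for p in[(604,92),(709,76),(728,178)]];print(a, np.arctan2(*(a[1]-a[0])[::-1])+np.pi/2,np.arctan2(*(a[1]-a[2])[::-1]))
E
```

```text
cam [479.489  11.608 790.169]
[546.666 185.012   0.178] [-0.739 -0.28   0.793  0.198 -0.054  0.082]
[ 569.938 -191.396    0.168] [-0.745 -0.053 -0.553  0.814  0.265 -0.65   1.033 -0.112]
tall [529.654 288.994] compartment [527.004 294.257] goal [ 588.504 -300.833]
jar [538.041 217.171] compartment [540.112 221.427] goal [ 576.126 -227.875]
can [555.693 144.399] compartment [553.221 148.598] goal [ 563.749 -154.918]
square [565.786  73.293] compartment [566.329  75.768] goal [551.372 -81.96 ]
purple [417.586 289.385  88.   ]
yellow [425.699 142.386 110.   ]
pink [690.622 117.676 110.   ]
[array([583.979,  97.964]), array([591.388,  55.768]), array([550.119,  47.018])] 0.1738088786755967 0.20892316279288264
```

```bash
cat >> h.py <<'E'
def delta(x,y,z,yaw):
    s=r.sense();Rm=R.from_euler('xyz',s['tcp_rot']);d=Rm.inv().apply(np.array([x,y,z])-s['eef_pos'])
    rv=(Rm.inv()*R.from_euler('xyz',[np.pi,0,yaw])).as_rotvec()
    print("from",np.round(s['eef_pos'],1),"turn",np.round(rv,4),"shift after turn",np.round(R.from_euler('xyz',[np.pi,0,yaw]).inv().apply([x-s['eef_pos'][0],y-s['eef_pos'][1],z-s['eef_pos'][2]])/1000,4),"shift now",np.round(d/1000,4))
P=dict(tall=(529.7,289,103),jar=(538,217.2,68),can=(555.7,144.4,76),square=(565.8,73.3,70))
G=dict(tall=(588.5,-300.8,100),jar=(576.1,-227.9,65),can=(563.7,-154.9,73),square=(551.4,-82,67))
YS=np.pi/2+.178;YG=np.pi/2+.168
E
python3 -c "
from h import *
delta(*P['tall'][:2],228,YS)"
```

```text
from [202.9 590.7 227.5] turn [-1.100e-03  7.000e-04  1.062e+00] shift after turn [-0.3548  0.2682 -0.0005] shift now [-4.071e-01 -1.792e-01 -2.000e-04]
```

```bash
python3 -m jog '[[[0,0,0.133],[0,0,0],1],[[0,0,0.133],[0,0,0],1],[[0,0,0.133],[0,0,0],1],[[0,0,0.133],[0,0,0],1],[[0,0,0.133],[0,0,0],1],[[0,0,0.133],[0,0,0],1],[[0,0,0.133],[0,0,0],1],[[0,0,0.131],[0,0,0],1],[[0,0,0],[0,0,0],1]]' 40
python3 -m jog '[[[0,0,0],[-0.03,0.022,0],1],[[0,0,0],[-0.036,0.027,0],1],[[0,0,0],[-0.036,0.027,0],1],[[0,0,0],[-0.036,0.027,0],1],[[0,0,0],[-0.036,0.027,0],1],[[0,0,0],[-0.036,0.027,0],1],[[0,0,0],[-0.036,0.027,0],1],[[0,0,0],[-0.036,0.027,0],1],[[0,0,0],[-0.036,0.027,0],1],[[0,0,0],[-0.036,0.027,0],1],[[0,0,0],[0,0,0],1],[[0,0,0],[0,0,0],1]]'
python3 -c "
from h import *
delta(*P['tall'],YS)"
```

```text
clock: 1.0
eef_pos: [202.9, 590.9, 227.8]
tcp_rot: [-3.141, 0.001, 1.747]
contact_force: [0.2, -0.4, -1.1]
opening: 1.006
grasp_force: 0.0
clock: 2.2
eef_pos: [526.8, 288.8, 227.8]
tcp_rot: [-3.141, -0.0, 1.749]
contact_force: [0.8, 1.3, -0.1]
opening: 1.001
grasp_force: 0.0
from [526.8 288.8 227.8] turn [-0.0008 -0.      0.0006] shift after turn [-0.0004  0.0029  0.1248] shift now [-0.0004  0.003   0.1248]
```

```bash
python3 -m jog '[[[0,0,0],[0,0.003,0.025],1],[[0,0,0],[0,0,0.03],1],[[0,0,0],[0,0,0.03],1],[[0,0,0],[0,0,0.025],1],[[0,0,0],[0,0,0.015],1],[[0,0,0],[0,0,0],1]]' 40
python3 - <<'E'
from h import *
cv2.imwrite("pics/s1.png",r.grab_frame("scene")[:,:,::-1])
E
```

```text
clock: 2.8
eef_pos: [527.4, 290.4, 101.3]
tcp_rot: [-3.138, 0.001, 1.751]
contact_force: [-0.3, 0.1, 0.6]
opening: 1.002
grasp_force: 0.0
```

View pics/s1.png

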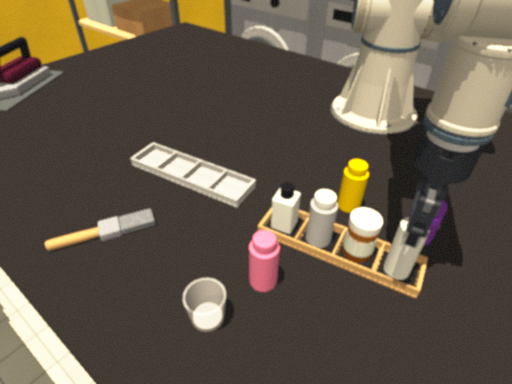

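The open fingers straddle the tall bottle at about (415,225), clear of its neighbours. I'll close and lift.

```bash
python3 -m jog '[[[0,0,0],[0,0,0],-1],[[0,0,0],[0,0,0],-1],[[0,0,0],[0,0,0],-1],[[0,0,0],[0,0,0],-1],[[0,0,0],[0,0,0],-1],[[0,0,0],[0,0,0],-1],[[0,0,0],[0,0,0],-1],[[0,0,0],[0,0,0],-1],[[0,0,0],[0,0,0],-1],[[0,0,0],[0,0,0],-1]]' 40
```

```text
clock: 3.85
eef_pos: [530.3, 290.6, 104.7]
tcp_rot: [3.139, -0.001, 1.749]
contact_force: [-0.8, -0.2, 6.4]
opening: 0.489
grasp_force: 39.7
```

```bash
python3 -m jog '[[[0,0,0],[0,0,-0.01],-1],[[0,0,0],[0,0,-0.02],-1],[[0,0,0],[0,0,-0.03],-1],[[0,0,0],[0,0,-0.03],-1],[[0,0,0],[0,0,-0.03],-1],[[0,0,0],[0,0,-0.02],-1],[[0,0,0],[0,0,-0.005],-1],[[0,0,0],[0,0,0],-1]]'
python3 -c "
from h import *
delta(*G['tall'][:2],248,YG)"
```

```text
clock: 4.65
eef_pos: [529.6, 290.2, 249.0]
tcp_rot: [3.14, -0.0, 1.749]
contact_force: [0.3, 0.0, -1.6]
opening: 0.484
grasp_force: 40.9
from [529.6 290.2 249. ] turn [ 0.0014 -0.0005  0.0099] shift after turn [-0.5925 -0.0408  0.001 ] shift now [-0.5921 -0.0467  0.0007]
```

```bash
python3 -m jog '[[[0,0,0.01],[-0.015,0,0],-1],[[0,0,0],[-0.025,-0.003,0],-1],[[0,0,0],[-0.035,-0.003,0],-1],[[0,0,0],[-0.035,-0.003,0],-1],[[0,0,0],[-0.035,-0.003,0],-1],[[0,0,0],[-0.035,-0.003,0],-1],[[0,0,0],[-0.035,-0.003,0],-1],[[0,0,0],[-0.035,-0.003,0],-1],[[0,0,0],[-0.035,-0.003,0],-1],[[0,0,0],[-0.035,-0.003,0],-1],[[0,0,0],[-0.035,-0.003,0],-1],[[0,0,0],[-0.035,-0.003,0],-1]]'
python3 -m jog '[[[0,0,0],[-0.035,-0.003,0],-1],[[0,0,0],[-0.035,-0.003,0],-1],[[0,0,0],[-0.035,-0.002,0],-1],[[0,0,0],[-0.035,0,0],-1],[[0,0,0],[-0.035,0,0],-1],[[0,0,0],[-0.02,0,0],-1],[[0,0,0],[-0.007,0,0],-1],[[0,0,0],[0,0,0],-1],[[0,0,0],[0,0,0],-1]]'
python3 -c "
from h import *
delta(*G['tall'],YG)"
```

```text
clock: 5.85
eef_pos: [560.9, -101.9, 246.5]
tcp_rot: [-3.139, -0.001, 1.738]
contact_force: [1.2, 0.1, -1.2]
opening: 0.488
grasp_force: 40.9
clock: 6.75
eef_pos: [587.8, -299.1, 247.7]
tcp_rot: [-3.141, -0.001, 1.739]
contact_force: [1.1, 0.8, -1.7]
opening: 0.487
grasp_force: 40.9
from [ 587.8 -299.1  247.7] turn [-0.0008 -0.0011  0.0004] shift after turn [-0.0018  0.0004  0.1477] shift now [-0.0019  0.0006  0.1477]
```

```bash
python3 -m jog '[[[0,0,0],[-0.002,0.001,0.02],-1],[[0,0,0],[0,0,0.03],-1],[[0,0,0],[0,0,0.03],-1],[[0,0,0],[0,0,0.03],-1],[[0,0,0],[0,0,0.02],-1],[[0,0,0],[0,0,0.01],-1],[[0,0,0],[0,0,0.005],-1],[[0,0,0],[0,0,0.001],-1],[[0,0,0],[0,0,0.001],-1],[[0,0,0],[0,0,0],-1]]'
python3 - <<'E'
from h import *
cv2.imwrite("pics/s2.png",cv2.resize(r.grab_frame("scene")[100:250,100:300,::-1],None,fx=4,fy=4,interpolation=cv2.INTER_CUBIC))
print(r.sense()['contact_force'])
E
```

```text
clock: 7.75
eef_pos: [590.0, -302.4, 102.2]
tcp_rot: [3.14, 0.001, 1.739]
contact_force: [0.1, -0.3, -1.8]
opening: 0.487
grasp_force: 40.9
[-0.69606823  0.71290256 -2.68947885]
```

View pics/s2.png

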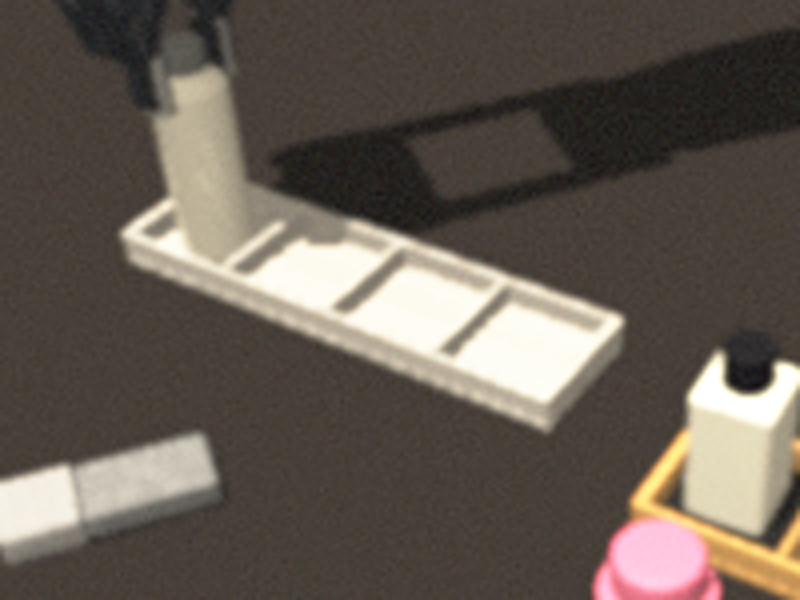

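The tall bottle hangs in the right-end compartment, and the force reading shows only its weight, so it isn't on the floor yet. I'll feel downward for it.

```bash
python3 -m jog '[[[0,0,0],[0,0,0.001],-1],[[0,0,0],[0,0,0],-1]]'; python3 -m jog '[[[0,0,0],[0,0,0.001],-1],[[0,0,0],[0,0,0],-1]]'; python3 -m jog '[[[0,0,0],[0,0,0.001],-1],[[0,0,0],[0,0,0],-1]]'
```

```text
clock: 8.0
eef_pos: [590.3, -302.7, 101.7]
tcp_rot: [3.14, 0.002, 1.739]
contact_force: [0.2, 0.4, 6.5]
opening: 0.488
grasp_force: 41.6
clock: 8.2
eef_pos: [590.6, -302.9, 101.7]
tcp_rot: [3.139, 0.002, 1.739]
contact_force: [-2.3, 0.8, 11.8]
opening: 0.486
grasp_force: 42.2
clock: 8.4
eef_pos: [590.9, -303.1, 101.6]
tcp_rot: [3.139, 0.002, 1.739]
contact_force: [-2.7, 1.5, 19.8]
opening: 0.487
grasp_force: 42.8
```

```bash
python3 -m jog '[[[0,0,0],[0,0,-0.002],-1],[[0,0,0],[0,0,0],0.1],[[0,0,0],[0,0,0],0.2],[[0,0,0],[0,0,0],0.4],[[0,0,0],[0,0,0],0.7],[[0,0,0],[0,0,0],1],[[0,0,0],[0,0,0],1],[[0,0,0],[0,0,0],1],[[0,0,0],[0,0,0],1],[[0,0,0],[0,0,0],1]]'
python3 -m jog '[[[0,0,0],[0,0,-0.01],1],[[0,0,0],[0,0,-0.03],1],[[0,0,0],[0,0,-0.04],1],[[0,0,0],[0,0,-0.04],1],[[0,0,0],[0,0,-0.03],1],[[0,0,0],[0,0,0],1]]'
python3 -c "
from h import *
delta(*P['jar'][:2],251,YS)"
```

```text
clock: 9.4
eef_pos: [589.5, -302.1, 100.2]
tcp_rot: [-3.142, -0.0, 1.739]
contact_force: [0.1, -0.7, -0.3]
opening: 0.999
grasp_force: 0.0
clock: 10.0
eef_pos: [591.8, -303.3, 256.5]
tcp_rot: [3.134, 0.005, 1.739]
contact_force: [1.2, -0.1, -0.3]
opening: 1.001
grasp_force: 0.0
from [ 591.8 -303.3  256.5] turn [ 0.0071  0.0054 -0.01  ] shift after turn [0.5218 0.0392 0.0055] shift now [0.5222 0.034  0.003 ]
```

```bash
python3 -m jog '[[[0,0,-0.01],[0.025,0.001,0],1],[[0,0,0],[0.045,0.004,0],1],[[0,0,0],[0.045,0.004,0],1],[[0,0,0],[0.045,0.004,0],1],[[0,0,0],[0.045,0.004,0],1],[[0,0,0],[0.045,0.004,0],1],[[0,0,0],[0.045,0.004,0],1],[[0,0,0],[0.045,0.004,0],1],[[0,0,0],[0.045,0.004,0],1],[[0,0,0],[0.045,0.004,0],1],[[0,0,0],[0.045,0.004,0],1],[[0,0,0],[0.03,0,0],1]]'
python3 -m jog '[[[0,0,0],[0.015,0,0],1],[[0,0,0],[0,0,0],1],[[0,0,0],[0,0,0],1]]'
python3 - <<'E'
from h import *
delta(*P['jar'],YS)
cv2.imwrite("pics/t3.png",cv2.resize(r.grab_frame("top")[140:260,260:420,::-1],None,fx=5,fy=5,interpolation=cv2.INTER_CUBIC))
E
```

```text
clock: 11.2
eef_pos: [540.0, 204.9, 250.2]
tcp_rot: [3.141, -0.001, 1.75]
contact_force: [0.5, -0.5, -0.2]
opening: 0.997
grasp_force: 0.0
clock: 11.5
eef_pos: [537.9, 216.3, 250.1]
tcp_rot: [-3.141, 0.001, 1.749]
contact_force: [-0.0, 0.5, -1.1]
opening: 0.999
grasp_force: 0.0
from [537.9 216.3 250.1] turn [-0.0003  0.0006  0.0005] shift after turn [0.0009 0.0002 0.1821] shift now [0.001  0.0003 0.1821]
```

View pics/t3.png

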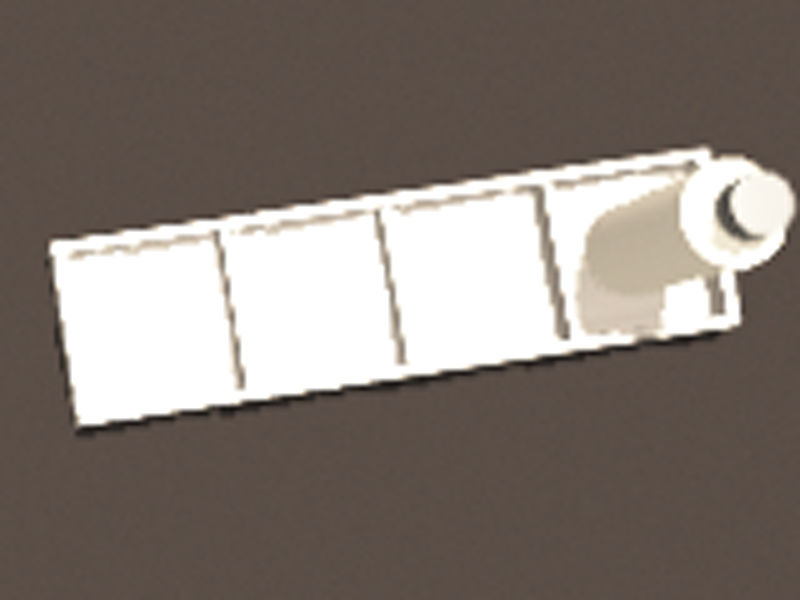

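The tall bottle stands upright in the right-end compartment, with its cap at crop (761,205). Next is the jar.

```bash
python3 -m jog '[[[0,0,0],[0.001,0,0.025],1],[[0,0,0],[0,0,0.035],1],[[0,0,0],[0,0,0.04],1],[[0,0,0],[0,0,0.04],1],[[0,0,0],[0,0,0.03],1],[[0,0,0],[0,0,0.012],1],[[0,0,0],[0,0,0],1],[[0,0,0],[0,0,0],1]]' 40
python3 -m jog '[[[0,0,0],[0,0,0],-1],[[0,0,0],[0,0,0],-1],[[0,0,0],[0,0,0],-1],[[0,0,0],[0,0,0],-1],[[0,0,0],[0,0,0],-1],[[0,0,0],[0,0,0],-1],[[0,0,0],[0,0,0],-1],[[0,0,0],[0,0,0],-1]]'
python3 -c "
from h import *
p=w(((761.5)/5-.5+260,205.5/5-.5+140),140)[:2];print(p,G['tall'])"
```

```text
clock: 12.35
eef_pos: [538.8, 217.7, 69.4]
tcp_rot: [3.14, -0.0, 1.748]
contact_force: [0.6, 0.3, -0.1]
opening: 1.005
grasp_force: 0.0
clock: 13.15
eef_pos: [538.8, 218.3, 69.8]
tcp_rot: [3.139, -0.0, 1.749]
contact_force: [-0.4, -0.3, 7.5]
opening: 0.617
grasp_force: 40.6
[ 589.27118313 -300.68648898] (588.5, -300.8, 100)
```

```bash
python3 -m jog '[[[0,0,0],[0,0,-0.01],-1],[[0,0,0],[0,0,-0.02],-1],[[0,0,0],[0,0,-0.03],-1],[[0,0,0],[0,0,-0.03],-1],[[0,0,0],[0,0,-0.03],-1],[[0,0,0],[0,0,-0.02],-1],[[0,0,0],[0,0,-0.01],-1],[[0,0,0],[0,0,0],-1],[[0,0,0],[0,0,0],-1]]'
python3 -c "
from h import *
delta(*G['jar'][:2],218,YG)"
```

```text
clock: 14.05
eef_pos: [537.3, 217.7, 217.5]
tcp_rot: [-3.141, 0.0, 1.749]
contact_force: [-0.5, 0.7, -2.8]
opening: 0.618
grasp_force: 43.0
from [537.3 217.7 217.5] turn [-0.001   0.0002  0.01  ] shift after turn [-0.4459 -0.0362 -0.0005] shift now [-4.455e-01 -4.070e-02 -4.000e-04]
```

```bash
python3 -m jog '[[[0,0,0.01],[-0.02,0,0],-1],[[0,0,0],[-0.03,-0.004,0],-1],[[0,0,0],[-0.04,-0.004,0],-1],[[0,0,0],[-0.04,-0.004,0],-1],[[0,0,0],[-0.04,-0.004,0],-1],[[0,0,0],[-0.04,-0.004,0],-1],[[0,0,0],[-0.04,-0.004,0],-1],[[0,0,0],[-0.04,-0.004,0],-1],[[0,0,0],[-0.04,-0.004,0],-1],[[0,0,0],[-0.04,-0.004,0],-1],[[0,0,0],[-0.04,-0.004,0],-1],[[0,0,0],[-0.025,0,0],-1]]'
python3 -m jog '[[[0,0,0],[-0.011,0,0],-1],[[0,0,0],[0,0,0],-1],[[0,0,0],[0,0,0],-1],[[0,0,0],[0,0,0],-1]]'
python3 -c "
from h import *
delta(*G['jar'],YG)"
```

```text
clock: 15.25
eef_pos: [570.2, -220.1, 216.3]
tcp_rot: [-3.139, -0.001, 1.737]
contact_force: [0.5, -0.2, -1.7]
opening: 0.618
grasp_force: 42.9
clock: 15.65
eef_pos: [572.9, -227.0, 217.8]
tcp_rot: [-3.141, -0.001, 1.74]
contact_force: [0.3, -0.2, -1.9]
opening: 0.615
grasp_force: 42.9
from [ 572.9 -227.   217.8] turn [-0.0007 -0.0008  0.0011] shift after turn [-0.0014  0.003   0.1528] shift now [-0.0015  0.0031  0.1528]
```

```bash
python3 -m jog '[[[0,0,0],[-0.001,0.003,0.02],-1],[[0,0,0],[0,0,0.03],-1],[[0,0,0],[0,0,0.03],-1],[[0,0,0],[0,0,0.03],-1],[[0,0,0],[0,0,0.02],-1],[[0,0,0],[0,0,0.012],-1],[[0,0,0],[0,0,0.006],-1],[[0,0,0],[0,0,0.003],-1],[[0,0,0],[0,0,0.001],-1],[[0,0,0],[0,0,0],-1],[[0,0,0],[0,0,0],-1]]'; python3 -m jog '[[[0,0,0],[0,0,0.001],-1],[[0,0,0],[0,0,0],-1]]'; python3 -m jog '[[[0,0,0],[0,0,0],-1],[[0,0,0],[0,0,0],-1]]'
```

```text
clock: 16.75
eef_pos: [576.8, -229.1, 67.0]
tcp_rot: [3.14, 0.001, 1.739]
contact_force: [0.0, -0.5, -2.6]
opening: 0.618
grasp_force: 42.9
clock: 16.95
eef_pos: [576.9, -229.3, 66.8]
tcp_rot: [3.14, 0.001, 1.739]
contact_force: [-1.6, 2.4, 9.0]
opening: 0.62
grasp_force: 44.0
clock: 17.15
eef_pos: [576.9, -229.3, 66.9]
tcp_rot: [3.14, 0.001, 1.739]
contact_force: [-3.1, 0.6, 7.8]
opening: 0.617
grasp_force: 44.0
```

Contact came at the expected height. I'll release, retreat and go to the can.

```bash
python3 -m jog '[[[0,0,0],[0,0,-0.0005],-1],[[0,0,0],[0,0,0],0.3],[[0,0,0],[0,0,0],0.5],[[0,0,0],[0,0,0],0.7],[[0,0,0],[0,0,0],1],[[0,0,0],[0,0,0],1],[[0,0,0],[0,0,0],1],[[0,0,0],[0,0,0],1],[[0,0,0],[0,0,0],1]]'
python3 -m jog '[[[0,0,0],[0,0,-0.01],1],[[0,0,0],[0,0,-0.03],1],[[0,0,0],[0,0,-0.04],1],[[0,0,0],[0,0,-0.04],1],[[0,0,0],[0,0,-0.03],1],[[0,0,0],[0,0,-0.01],1],[[0,0,0],[0,0,0],1],[[0,0,0],[0,0,0],1]]'
python3 -c "
from h import *
delta(*P['can'][:2],225,YS)"
```

```text
clock: 18.05
eef_pos: [576.3, -229.0, 65.7]
tcp_rot: [-3.142, -0.0, 1.739]
contact_force: [-0.3, 0.7, -0.2]
opening: 0.998
grasp_force: 0.0
clock: 18.85
eef_pos: [575.6, -228.7, 224.6]
tcp_rot: [-3.14, -0.001, 1.739]
contact_force: [0.3, 0.6, -0.3]
opening: 1.0
grasp_force: 0.0
from [ 575.6 -228.7  224.6] turn [-0.0013 -0.0008 -0.0099] shift after turn [ 0.3707  0.0465 -0.0004] shift now [ 3.711e-01  4.280e-02 -2.000e-04]
```

```bash
python3 -m jog '[[[0,0,-0.01],[0.02,0.0005,0],1],[[0,0,0],[0.04,0.005,0],1],[[0,0,0],[0.045,0.006,0],1],[[0,0,0],[0.045,0.006,0],1],[[0,0,0],[0.045,0.006,0],1],[[0,0,0],[0.045,0.006,0],1],[[0,0,0],[0.045,0.006,0],1],[[0,0,0],[0.045,0.006,0],1],[[0,0,0],[0.03,0.005,0],1],[[0,0,0],[0.011,0,0],1],[[0,0,0],[0,0,0],1],[[0,0,0],[0,0,0],1]]'
python3 - <<'E'
from h import *
delta(*P['can'],YS)
cv2.imwrite("pics/t4.png",cv2.resize(r.grab_frame("top")[140:260,260:420,::-1],None,fx=5,fy=5,interpolation=cv2.INTER_CUBIC))
E
```

```text
clock: 20.05
eef_pos: [555.9, 143.9, 224.8]
tcp_rot: [-3.14, 0.001, 1.749]
contact_force: [-0.1, -0.6, 0.2]
opening: 1.002
grasp_force: 0.0
from [555.9 143.9 224.8] turn [-0.0017  0.0006  0.0006] shift after turn [ 6.000e-04 -1.000e-04  1.488e-01] shift now [0.0006 0.0002 0.1488]
```

View pics/t4.png

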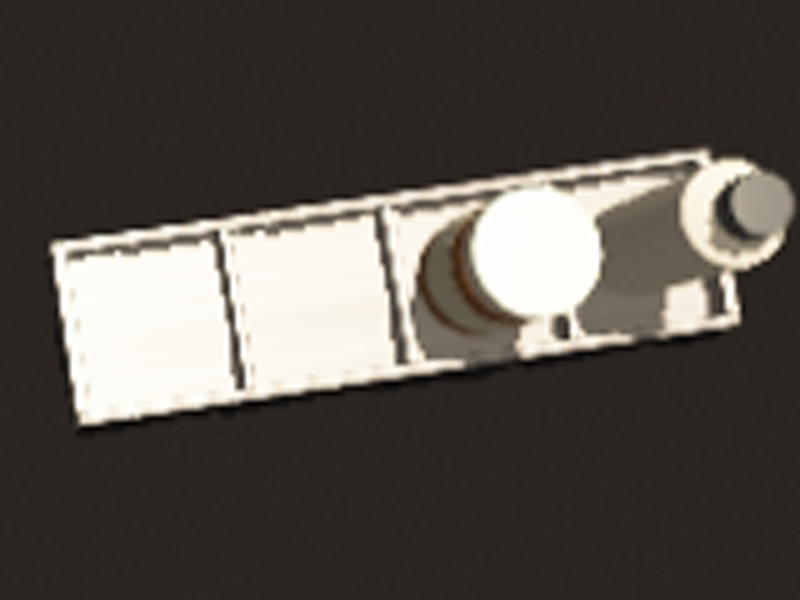

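The jar is upright in the second compartment from the right, with its lid at crop (535,252), and the tall bottle hasn't moved. Next is the can.

```bash
python3 -m jog '[[[0,0,0],[0,0,0.025],1],[[0,0,0],[0,0,0.035],1],[[0,0,0],[0,0,0.035],1],[[0,0,0],[0,0,0.03],1],[[0,0,0],[0,0,0.016],1],[[0,0,0],[0,0,0.008],1],[[0,0,0],[0,0,0],1],[[0,0,0],[0,0,0],1]]' 40
python3 -m jog '[[[0,0,0],[0,0,0],-1],[[0,0,0],[0,0,0],-1],[[0,0,0],[0,0,0],-1],[[0,0,0],[0,0,0],-1],[[0,0,0],[0,0,0],-1],[[0,0,0],[0,0,0],-1],[[0,0,0],[0,0,0],-1],[[0,0,0],[0,0,0],-1],[[0,0,0],[0,0,0],-1]]'
python3 -c "
from h import *
p=w(((535.5)/5-.5+260,252.5/5-.5+140),93)[:2];print(p,G['jar'])"
```

```text
clock: 20.9
eef_pos: [557.2, 144.0, 77.4]
tcp_rot: [3.141, -0.0, 1.748]
contact_force: [0.9, -0.1, 0.5]
opening: 1.0
grasp_force: 0.0
clock: 21.8
eef_pos: [557.1, 144.6, 77.8]
tcp_rot: [3.14, -0.0, 1.749]
contact_force: [-0.7, -0.7, 6.6]
opening: 0.545
grasp_force: 40.2
[ 575.69218234 -228.05838247] (576.1, -227.9, 65)
```

```bash
python3 -m jog '[[[0,0,0],[0,0,-0.01],-1],[[0,0,0],[0,0,-0.02],-1],[[0,0,0],[0,0,-0.03],-1],[[0,0,0],[0,0,-0.03],-1],[[0,0,0],[0,0,-0.03],-1],[[0,0,0],[0,0,-0.02],-1],[[0,0,0],[0,0,-0.01],-1],[[0,0,0],[0,0,0],-1],[[0,0,0],[0,0,0],-1]]'
python3 -c "
from h import *
delta(*G['can'][:2],226,YG)"
```

```text
clock: 22.7
eef_pos: [555.9, 144.3, 225.9]
tcp_rot: [-3.14, 0.0, 1.749]
contact_force: [0.1, -0.3, -2.8]
opening: 0.541
grasp_force: 41.9
from [555.9 144.3 225.9] turn [-0.0012  0.0001  0.01  ] shift after turn [-2.963e-01 -4.240e-02 -1.000e-04] shift now [-2.959e-01 -4.530e-02 -1.000e-04]
```

```bash
python3 -m jog '[[[0,0,0.01],[-0.015,0,0],-1],[[0,0,0],[-0.03,-0.005,0],-1],[[0,0,0],[-0.04,-0.006,0],-1],[[0,0,0],[-0.04,-0.006,0],-1],[[0,0,0],[-0.04,-0.006,0],-1],[[0,0,0],[-0.04,-0.006,0],-1],[[0,0,0],[-0.04,-0.006,0],-1],[[0,0,0],[-0.03,-0.005,0],-1],[[0,0,0],[-0.016,-0.002,0],-1],[[0,0,0],[-0.005,0,0],-1],[[0,0,0],[0,0,0],-1],[[0,0,0],[0,0,0],-1]]'
python3 -c "
from h import *
delta(*G['can'],YG)"
```

```text
clock: 23.9
eef_pos: [564.6, -153.3, 226.3]
tcp_rot: [-3.141, -0.001, 1.739]
contact_force: [0.4, 0.5, -2.4]
opening: 0.542
grasp_force: 41.9
from [ 564.6 -153.3  226.3] turn [-0.0006 -0.0008  0.0006] shift after turn [-0.0014 -0.0012  0.1533] shift now [-0.0015 -0.0011  0.1533]
```

```bash
python3 -m jog '[[[0,0,0],[-0.001,-0.001,0.02],-1],[[0,0,0],[0,0,0.03],-1],[[0,0,0],[0,0,0.03],-1],[[0,0,0],[0,0,0.03],-1],[[0,0,0],[0,0,0.02],-1],[[0,0,0],[0,0,0.012],-1],[[0,0,0],[0,0,0.006],-1],[[0,0,0],[0,0,0.003],-1],[[0,0,0],[0,0,0.001],-1],[[0,0,0],[0,0,0],-1],[[0,0,0],[0,0,0],-1]]'; python3 -m jog '[[[0,0,0],[0,0,0.001],-1],[[0,0,0],[0,0,0],-1],[[0,0,0],[0,0,0],-1]]'
```

```text
clock: 25.0
eef_pos: [564.4, -155.7, 75.5]
tcp_rot: [3.14, 0.001, 1.739]
contact_force: [-0.0, 0.9, -2.9]
opening: 0.542
grasp_force: 41.9
clock: 25.3
eef_pos: [564.5, -155.8, 74.8]
tcp_rot: [3.14, 0.001, 1.739]
contact_force: [-2.3, -0.5, 6.4]
opening: 0.542
grasp_force: 42.6
```

```bash
python3 -m jog '[[[0,0,0],[0,0,-0.0005],-1],[[0,0,0],[0,0,0],0.2],[[0,0,0],[0,0,0],0.4],[[0,0,0],[0,0,0],0.7],[[0,0,0],[0,0,0],1],[[0,0,0],[0,0,0],1],[[0,0,0],[0,0,0],1],[[0,0,0],[0,0,0],1],[[0,0,0],[0,0,0],1]]'
python3 -m jog '[[[0,0,0],[0,0,-0.01],1],[[0,0,0],[0,0,-0.03],1],[[0,0,0],[0,0,-0.04],1],[[0,0,0],[0,0,-0.04],1],[[0,0,0],[0,0,-0.03],1],[[0,0,0],[0,0,0],1],[[0,0,0],[0,0,0],1]]'
python3 -c "
from h import *
delta(*P['square'][:2],222,YS)"
```

```text
clock: 26.2
eef_pos: [563.9, -155.5, 74.2]
tcp_rot: [-3.142, -0.0, 1.739]
contact_force: [-0.1, 0.3, 0.4]
opening: 1.001
grasp_force: 0.0
clock: 26.9
eef_pos: [564.2, -155.6, 225.3]
tcp_rot: [3.14, 0.001, 1.739]
contact_force: [-0.5, 0.2, 0.0]
opening: 0.997
grasp_force: 0.0
from [ 564.2 -155.6  225.3] turn [ 0.0017  0.0008 -0.01  ] shift after turn [0.225  0.0421 0.0033] shift now [0.2254 0.0398 0.0032]
```

```bash
python3 -m jog '[[[0,0,-0.02],[0.02,0.001,0],1],[[0,0,0],[0.04,0.008,0],1],[[0,0,0],[0.045,0.009,0],1],[[0,0,0],[0.045,0.009,0],1],[[0,0,0],[0.04,0.008,0],1],[[0,0,0],[0.025,0.005,0],1],[[0,0,0],[0.01,0,0],1],[[0,0,0],[0,0,0],1],[[0,0,0],[0,0,0],1]]'
python3 - <<'E'
from h import *
delta(*P['square'],YS+.01)
cv2.imwrite("pics/t5.png",cv2.resize(r.grab_frame("top")[140:260,85:420,::-1],None,fx=2.35,fy=2.35,interpolation=cv2.INTER_CUBIC))
E
```

```text
clock: 27.8
eef_pos: [561.2, 72.2, 223.5]
tcp_rot: [-3.14, 0.0, 1.759]
contact_force: [0.5, -0.1, -0.2]
opening: 1.001
grasp_force: 0.0
from [561.2  72.2 223.5] turn [-0.0015  0.0004  0.    ] shift after turn [0.0002 0.0048 0.1535] shift now [0.0003 0.005  0.1535]
```

View pics/t5.png

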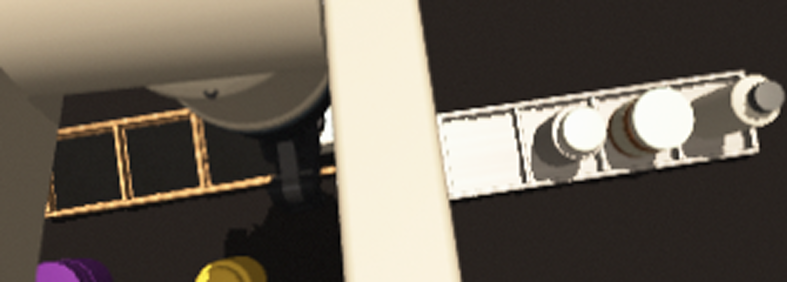

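The can (580,132), jar (662,120) and tall bottle (765,97) stand upright in the right three compartments, and the left one is free. The square bottle is last.

```bash
python3 -m jog '[[[0,0,0],[0,0.005,0.025],1],[[0,0,0],[0,0,0.035],1],[[0,0,0],[0,0,0.035],1],[[0,0,0],[0,0,0.03],1],[[0,0,0],[0,0,0.02],1],[[0,0,0],[0,0,0.008],1],[[0,0,0],[0,0,0],1],[[0,0,0],[0,0,0],1]]' 40
python3 -m jog '[[[0,0,0],[0,0,0],-1],[[0,0,0],[0,0,0],-1],[[0,0,0],[0,0,0],-1],[[0,0,0],[0,0,0],-1],[[0,0,0],[0,0,0],-1],[[0,0,0],[0,0,0],-1],[[0,0,0],[0,0,0],-1],[[0,0,0],[0,0,0],-1],[[0,0,0],[0,0,0],-1]]'
```

```text
clock: 28.65
eef_pos: [567.3, 73.5, 72.1]
tcp_rot: [3.14, 0.0, 1.758]
contact_force: [-0.7, -0.2, 0.3]
opening: 1.002
grasp_force: 0.0
clock: 29.55
eef_pos: [567.1, 74.2, 72.2]
tcp_rot: [3.14, 0.0, 1.759]
contact_force: [-0.6, -0.1, 7.3]
opening: 0.481
grasp_force: 39.3
```

```bash
python3 -m jog '[[[0,0,0],[0,0,-0.01],-1],[[0,0,0],[0,0,-0.02],-1],[[0,0,0],[0,0,-0.03],-1],[[0,0,0],[0,0,-0.03],-1],[[0,0,0],[0,0,-0.03],-1],[[0,0,0],[0,0,-0.02],-1],[[0,0,0],[0,0,-0.01],-1],[[0,0,0],[0,0,0],-1],[[0,0,0],[0,0,0],-1]]'
python3 -c "
from h import *
delta(*G['square'][:2],220,YG)"
```

```text
clock: 30.45
eef_pos: [565.9, 73.9, 220.4]
tcp_rot: [-3.14, -0.0, 1.759]
contact_force: [0.0, -0.2, -2.9]
opening: 0.481
grasp_force: 41.2
from [565.9  73.9 220.4] turn [-0.0012 -0.0001  0.02  ] shift after turn [-0.1513 -0.0404  0.0004] shift now [-0.1505 -0.0434  0.0004]
```

```bash
python3 -m jog '[[[0,0,0.02],[-0.015,-0.002,0],-1],[[0,0,0],[-0.03,-0.008,0],-1],[[0,0,0],[-0.035,-0.01,0],-1],[[0,0,0],[-0.035,-0.01,0],-1],[[0,0,0],[-0.025,-0.007,0],-1],[[0,0,0],[-0.011,-0.003,0],-1],[[0,0,0],[0,0,0],-1],[[0,0,0],[0,0,0],-1]]'
python3 -c "
from h import *
delta(*G['square'],YG)"
```

```text
clock: 31.25
eef_pos: [552.4, -81.2, 220.6]
tcp_rot: [-3.141, -0.001, 1.738]
contact_force: [-0.1, 1.0, -2.0]
opening: 0.478
grasp_force: 41.2
from [552.4 -81.2 220.6] turn [-0.0009 -0.0008 -0.0009] shift after turn [-0.0006 -0.0011  0.1536] shift now [-0.0007 -0.001   0.1536]
```

```bash
python3 -m jog '[[[0,0,0],[0,-0.001,0.02],-1],[[0,0,0],[0,0,0.03],-1],[[0,0,0],[0,0,0.03],-1],[[0,0,0],[0,0,0.03],-1],[[0,0,0],[0,0,0.02],-1],[[0,0,0],[0,0,0.012],-1],[[0,0,0],[0,0,0.006],-1],[[0,0,0],[0,0,0.003],-1],[[0,0,0],[0,0,0.001],-1],[[0,0,0],[0,0,0],-1],[[0,0,0],[0,0,0],-1]]'; python3 -m jog '[[[0,0,0],[0,0,0.001],-1],[[0,0,0],[0,0,0],-1],[[0,0,0],[0,0,0],-1]]'
```

```text
clock: 32.35
eef_pos: [552.2, -81.8, 70.0]
tcp_rot: [3.14, 0.0, 1.739]
contact_force: [-0.4, -0.3, -2.5]
opening: 0.48
grasp_force: 41.1
clock: 32.65
eef_pos: [552.4, -81.8, 69.3]
tcp_rot: [3.14, 0.0, 1.739]
contact_force: [-1.6, -0.7, 5.0]
opening: 0.478
grasp_force: 41.9
```

Floor contact. I'll release, retreat clear to the left and check.

```bash
python3 -m jog '[[[0,0,0],[0,0,-0.0005],-1],[[0,0,0],[0,0,0],0.1],[[0,0,0],[0,0,0],0.3],[[0,0,0],[0,0,0],0.6],[[0,0,0],[0,0,0],1],[[0,0,0],[0,0,0],1],[[0,0,0],[0,0,0],1],[[0,0,0],[0,0,0],1],[[0,0,0],[0,0,0],1]]'
python3 -m jog '[[[0,0,0],[0,0,-0.01],1],[[0,0,0],[0,0,-0.03],1],[[0,0,0],[0,0,-0.04],1],[[0,0,0],[0,0,-0.04],1],[[0,0,0],[0,0,-0.04],1],[[0,0,0],[0,0,-0.02],1],[[0,0,0],[0,0,0],1]]'
python3 -m jog '[[[0,0,0],[0.03,0,0],1],[[0,0,0],[0.045,0,0],1],[[0,0,0],[0.045,0,0],1],[[0,0,0],[0.045,0,0],1],[[0,0,0],[0.045,0,0],1],[[0,0,0],[0.045,0,0],1],[[0,0,0],[0.045,0,0],1],[[0,0,0],[0.03,0,0],1],[[0,0,0],[0,0,0],1],[[0,0,0],[0,0,0],1]]'
python3 - <<'E'
from h import *
import numpy as np
a=r.grab_frame("top")[155:235,260:420,::-1];b=r.grab_frame("scene")[125:275,80:280,::-1]
f=lambda i,k:cv2.resize(i,None,fx=k,fy=k,interpolation=cv2.INTER_CUBIC)
cv2.imwrite("pics/f.png",np.vstack([f(a,3.5),f(b,2.8)[40:350] if 0 else f(b,2.8)[0:320]]) if f(a,3.5).shape[1]==f(b,2.8).shape[1] else f(a,5))
E
```

```text
clock: 33.55
eef_pos: [551.6, -81.8, 68.7]
tcp_rot: [-3.142, 0.0, 1.739]
contact_force: [0.1, 0.9, -0.0]
opening: 1.002
grasp_force: 0.0
clock: 34.25
eef_pos: [553.5, -82.0, 253.0]
tcp_rot: [3.135, 0.002, 1.739]
contact_force: [0.1, 1.2, 0.3]
opening: 0.998
grasp_force: 0.0
clock: 35.25
eef_pos: [495.8, 243.7, 247.9]
tcp_rot: [-3.14, 0.001, 1.741]
contact_force: [-0.0, -0.5, -0.7]
opening: 1.007
grasp_force: 0.0
```

View pics/f.png

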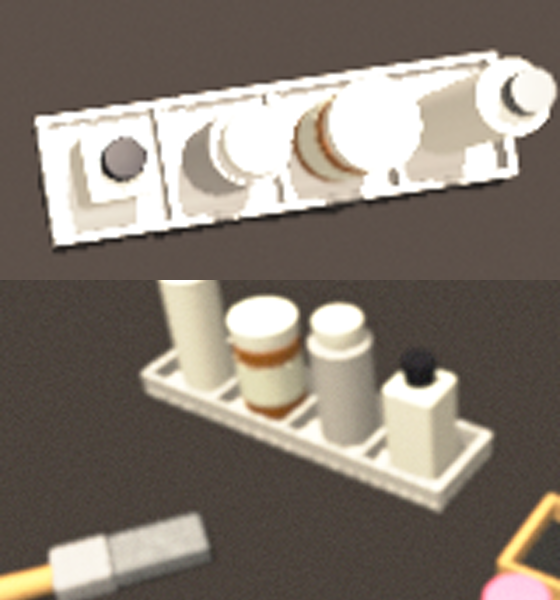

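All four bottles stand upright on the tray floor. From the robot's left they are square (125,158), can (258,148), jar (375,125) and tall (525,92), and the brush hasn't moved.

```bash
python3 -c "
from rig import r
print(r.sign_off())"
```

```text
the job is handed in; nothing more can be done
None
```

I moved all four bottles into the aluminium tray in reverse order (from the robot's left: square, can, jar, tall), set them down upright, and handed the job in at about 35 s; sign-off returned no verdict.

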